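# Turn the desk carousel so the teal clip cup faces the pointer

## Task

Turn the round wooden desk carousel gently, by pushing the black finger posts or the edge of its rim, until the teal cup and its teal stripe are squarely in line with the orange pointer on the foot, then take the hand away. Do not push on the cups, jar or notes that stand on the disc, leave the little potted succulent standing in the middle, and do not lift the carousel or shove it out of place. Leave the travel cup and the phone where they are.

Things in the scene. Friction and masses are not known exactly. Their poses are not given: they have to be found in the camera images.
- carousel: Loose, heavy (2 to 3 kg) foot of the carousel: a grey disc, 230 mm in diameter and 18 mm high, standing on the desk. Origin: on the desk, on the turning axis; z up. An orange pointer bar, 34 mm wide and 12 mm high, runs from the foot along its -x axis and ends 185 mm from the axis, so 45 mm of it shows beyond the wooden disc.
- turntable (a joint): Angle of the wooden disc (280 mm in diameter, top 34 mm, underside 22 mm above the desk) on its foot, rad, growing anticlockwise from above; 0 or any whole turn: teal stripe exactly over the pointer. It turns endlessly either way with light friction (about 0.08 N m, under 1 N at the posts) and stops within a few degrees when no longer pushed.
- post (a point): Middle of one of eight upright black finger posts on the disc, 14 mm in diameter, tops 70 mm and middles 52 mm above the desk, 127 mm from the axis, 45 degrees apart; this one is 22.5 degrees anticlockwise (from above) of the teal stripe, another 22.5 degrees clockwise. Things standing on the disc are all within 92 mm of the axis.
- mark (a point): Point on the teal stripe (42 x 16 mm, painted on the disc's top, outward of the teal cup): 128 mm from the axis, 34 mm above the desk; turns with the disc.
- pointer (a point): Point fixed to the foot, in line with the orange pointer: 128 mm from the axis, 34 mm above the desk. The mark lies here when the disc is set right.
- teal_cup: Teal open cup of paper clips, 48 mm in diameter, 55 mm high: the marked item. It is fixed to the disc and turns with it. Origin: centre of its underside, on the disc's top (34 mm above the desk), 66 mm from the turning axis, in line with the teal stripe.
- pencil_cup: White cup with pencil stubs, 44 mm in diameter, 60 mm high (stubs to 89 mm). It is fixed to the disc and turns with it. Origin: centre of its underside, on the disc's top (34 mm above the desk), 66 mm from the turning axis, opposite the teal cup.
- pin_jar: Amber jar with dark lid, 42 mm in diameter, 50 mm high. It is fixed to the disc and turns with it. Origin: centre of its underside, on the disc's top (34 mm above the desk), 66 mm from the turning axis, 90 degrees clockwise (from above) from the teal cup.
- note_block: Block of yellow and white notes, 42 x 36 x 38 mm. It is fixed to the disc and turns with it. Origin: centre of its underside, on the disc's top (34 mm above the desk), 66 mm from the turning axis, 90 degrees anticlockwise (from above) from the teal cup.
- succulent: Small terracotta pot with a succulent, 62 mm in diameter, 76 mm high, standing loose on the middle of the disc. Origin: centre of its underside; z up.
- travel_cup: Bystander: white travel cup with blue band and lid, 78 mm in diameter, 119 mm high, loose. Origin: centre of its underside.
- phone: Bystander: black phone lying flat, 146 x 71 x 10 mm, long along its x, loose. Origin: centre of its underside.
There are look-alikes about, which are no part of the job. There is more than one size of the succulent; the one meant has the size given above.

How it is judged:
By the outcome, as a careful person would: the job done as asked, in the order asked, and still so for the second after the job is handed in, with the robot touching nothing.
It also fails if it takes over 72 s, if anything falls off the work surface, if the arm or the gripper's body presses on something with over 40 N, if the wrist force passes 120 N, or if a joint passes its speed limit or range.

## Robot

A 6-joint arm with a two-finger parallel gripper is mounted at the origin on the work surface. World frame = base frame: x ahead of the robot, y to its left, z up, the work surface at z = 0. Lengths are in m, angles in rad, forces in N, time in s.
With the tool pointing down it reaches from about 0.325 to 0.775 m from the base axis. Payload 5.5 kg.
Tool frame: the origin (TCP) lies between the finger pads; the fingertips stand 8 mm ahead of it and the grasp point (between the pads) lies 11 mm behind it (tcp_to_tips is the distance from the TCP to the fingertips, in m); z points along the fingers, y is the direction in which the jaws open and shut (so a half turn about z gives the same grasp; the last joint's range is limited). The gripper opens to 88 mm and grips with 3 to 60 N. Pads are 20 mm wide; open, the fingers measure 115 mm over their backs; the gripper's body (75 mm by 178 mm) begins 61 mm behind the grasp point.
Start: joints at [1.225, 0.091, 1.231, -0, 1.82, -0.057], TCP at [0.171, 0.575, 0.231] pointing down, gripper open.
Joint ranges: [-2.87, 2.87], [-0.86, 2.18], [0.17, 2.46], [-1.51, 4.65], [0.06, 2.69], [-2.65, 2.65]. Speed limits (rad/s): [2.57, 2.57, 3.01, 3.14, 3.14, 3.14].

## Interface

Orientations are given as a unit quaternion [w, x, y, z].
In Python, from bench import * gives the robot as it stands. Calls block until the motion is done:
- move_to(position, orientation): joint-space move of the TCP to a pose.
- move_l(position, speed=0.15, orientation=None): straight line of the TCP; orientation=None keeps the orientation; speed is the mean speed in m/s.
- movej(angles): joint-space move.
- gripper_open() and close(): open the fingers fully, or close them until they stop; the grip force is fixed at half the most.
- hold(seconds).
- inverse_kinematics(position, orientation): joint angles nearest the present ones, or None.
- state(): the state.
- get_image(name): name is "side" or "top"; returns a dict with "frame" (400x640x3 uint8, blue, green, red), "depth" (400x640 float32, m along the optical axis (not along the pixel's ray), 0 where there is no reading), "camera_matrix" (3x3 intrinsics, pixels), "k1" (the pictures are not rectified: a ray, as slopes to the right and down, at radius r is drawn at 1 + k1 r^2 times it, then the intrinsics apply), "view" (4x4, takes a point from world to camera coordinates). Camera axes: x right, y up, looking along -z (the intrinsics and any distortion apply to the point x, -y, -z); pixel columns grow to the right and rows downward; lengths in m; the calibration is good to about 2 mm. A picture is of the moment at which its call begins.
A pose or a line that the arm cannot do raises IKError and nothing moves.
- job_done(): hands the job in, once; it reports no verdict.
The state is a dict: "time": time; "joint_pos": joint angles; "dq": joint speeds; "joint_torque": joint torques, N m; "ee_pos": TCP position; "ee_rot": TCP orientation; "ft_force": force on the tool from outside, world axes, zero at the start; "moment": the same for the moment, N m; "finger_gap": finger opening in m.
Only numpy, scipy, OpenCV 4.12 (cv2) and the standard library are available. Lean on these libraries where they do the work, as an engineer would, in place of code of your own. Each camera call takes 0.05 s, during which the arm holds its last target.

## Working session

There is one attempt and no reset: what is moved stays moved. The work goes in short steps, each a Python script; the robot and the scene stay as the last script left them, time stands still between calls to the robot, and variables do not carry over. Pictures are saved under pics/ and viewed, and the job is handed in when it is done.

```bash
ls; mkdir -p pics; python3 - <<'E'
from bench import *
import cv2
for n in("top","side"):
    d=get_image(n); cv2.imwrite(f"pics/{n}0.png",d["frame"]); print(n,d["camera_matrix"],d["k1"],d["view"])
print(state())
E
```

```text
pics
top [[420.83737843   0.         313.60329756]
 [  0.         420.83737843 200.39090644]
 [  0.           0.           1.        ]] 0.007851331693643656 [[ 0.06637555 -0.99777331  0.00653573  0.00991214]
 [ 0.96868007  0.06600816  0.23937803 -0.63907277]
 [-0.23927642 -0.00955782  0.97090445 -0.85250336]
 [ 0.          0.          0.          1.        ]]
side [[369.88495932   0.         318.57012934]
 [  0.         369.88495932 206.23351385]
 [  0.           0.           1.        ]] -0.02327053796874825 [[-0.83142918 -0.55551106  0.01153195  0.56162697]
 [ 0.37046727 -0.53876862  0.75662565 -0.25470572]
 [-0.41410086  0.63335285  0.65374662 -0.72891531]
 [ 0.          0.          0.          1.        ]]
{'time': 0.1, 'joint_pos': array([ 1.22530294e+00,  9.17500674e-02,  1.23175626e+00, -1.40823037e-05,
        1.81981416e+00, -5.66948169e-02]), 'dq': array([-0.00167026, -0.00263676, -0.00425807,  0.00050955, -0.00147027,
       -0.00077359]), 'joint_torque': array([ 2.55506013e-03, -4.47855592e+01, -4.07568991e+01,  7.00650900e-02,
        2.84162618e-02, -8.67237009e-05]), 'ee_pos': array([0.17079599, 0.57490755, 0.22964521]), 'ee_rot': array([-1.65871950e-04,  1.43899652e-01,  9.89591908e-01, -8.47870181e-04]), 'ft_force': array([0.06698395, 0.08509542, 0.43650333]), 'moment': array([-0.01166681,  0.01830985,  0.0134891 ]), 'finger_gap': 0.08790434254855628}
```

View pics/top0.png

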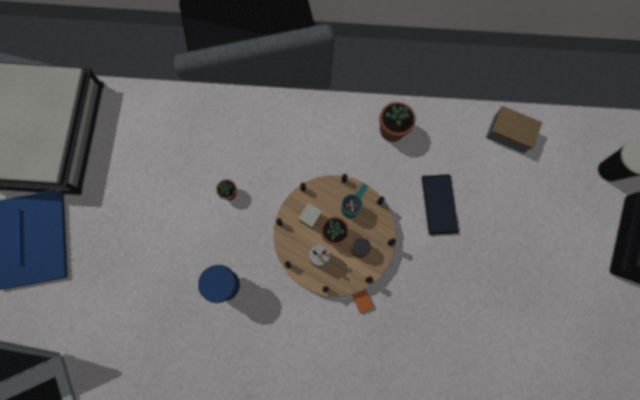

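View pics/side0.png

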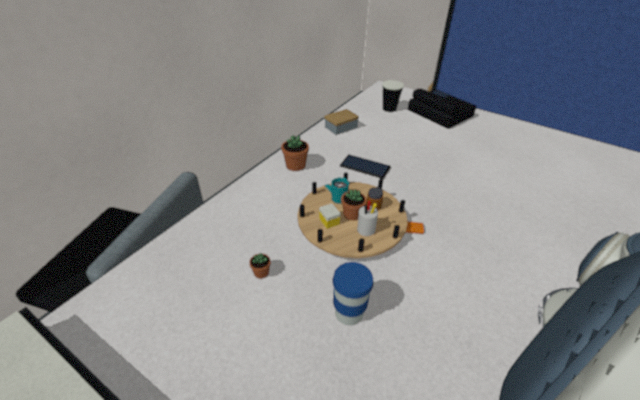

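Top view: the carousel is at (335,237), the teal cup at (351,206), the teal stripe at (361,191) and the orange pointer at (364,302). There are three succulents: (335,230) mid-disc, (397,120) larger and (227,189) smaller. The one meant is the one on the disc. The travel cup is at (218,284) and the phone at (440,205). Next I'll measure these and enlarge a crop.

```bash
cat > h.py <<'E'
from bench import *
import cv2, numpy as np
def ray(d,uv):
    K=d["camera_matrix"];uv=np.atleast_2d(np.asarray(uv,float))
    dist=np.array([d["k1"],0,0,0,0.])
    n=cv2.undistortPoints(uv[:,None],K,dist)[:,0]
    V=d["view"];R=V[:3,:3];c=-R.T@V[:3,3]
    dirs=np.c_[n[:,0],-n[:,1],-np.ones(len(n))]@R
    return c,dirs
def plane(d,uv,z):
    c,r=ray(d,uv); return c+r*((z-c[2])/r[:,2])[:,None]
def proj(d,P):
    P=np.atleast_2d(P);V=d["view"];q=P@V[:3,:3].T+V[:3,3]
    x=q[:,0]/-q[:,2];y=-q[:,1]/-q[:,2];f=1+d["k1"]*(x*x+y*y)
    K=d["camera_matrix"];return np.c_[K[0,0]*x*f+K[0,2],K[1,1]*y*f+K[1,2]]
def mask(d,lo,hi):
    return cv2.inRange(cv2.cvtColor(d["frame"],cv2.COLOR_BGR2HSV),lo,hi)
TEAL=((82,90,40),(100,255,255));OR=((3,150,120),(14,255,255));WOOD=((8,50,60),(25,190,255))
def blobs(m,amin=8):
    n,l,s,c=cv2.connectedComponentsWithStats(m)
    return [(s[i,4],c[i].round(1),l==i) for i in range(1,n) if s[i,4]>=amin]
E
python3 - <<'E'
from h import *
d=get_image("top");f=d["frame"]
cv2.imwrite("pics/crop1.png",cv2.resize(f[150:330,240:480],None,fx=3.3,fy=3.3,interpolation=cv2.INTER_CUBIC))
for n,m in(("teal",TEAL),("or",OR),("wood",WOOD)):
    for a,c,l in blobs(mask(d,*m)): print(n,a,c,plane(d,c,{"teal":.034,"or":.012,"wood":.034}[n]).round(4))
w=max(blobs(mask(d,*WOOD)),key=lambda b:b[0])[2].astype(np.uint8)
cn=max(cv2.findContours(w,0,1)[0],key=cv2.contourArea)
P=plane(d,cv2.convexHull(cn)[:,0],.034)[:,:2]
A=np.c_[2*P,np.ones(len(P))];s=np.linalg.lstsq(A,(P**2).sum(1),rcond=None)[0]
print("circle",s[:2],np.sqrt(s[2]+s[:2]@s[:2]))
print(f[192,361],f[302,364],f[260,300])
E
```

```text
teal 108 [359.1 194.2] [[ 0.6697 -0.0514  0.034 ]]
teal 59 [348.4 212.8] [[ 0.6238 -0.0286  0.034 ]]
or 158 [363.6 303.4] [[ 0.424  -0.0738  0.012 ]]
wood 242 [395.2 122. ] [[ 0.857  -0.1316  0.034 ]]
wood 1196 [516.6 126.6] [[ 0.865  -0.4256  0.034 ]]
wood 9638 [334.9 239.6] [[ 0.5597 -0.001   0.034 ]]
wood 47 [222.4 190.4] [[0.6572 0.2665 0.034 ]]
wood 8 [234.8 190.8] [[0.6582 0.2377 0.034 ]]
wood 13 [319.6 258.6] [[0.5146 0.0309 0.034 ]]
circle [ 0.56118529 -0.00650674] 0.1455167231138745
[85 83 36] [ 40  72 126] [ 78 100 121]
```

View pics/crop1.png

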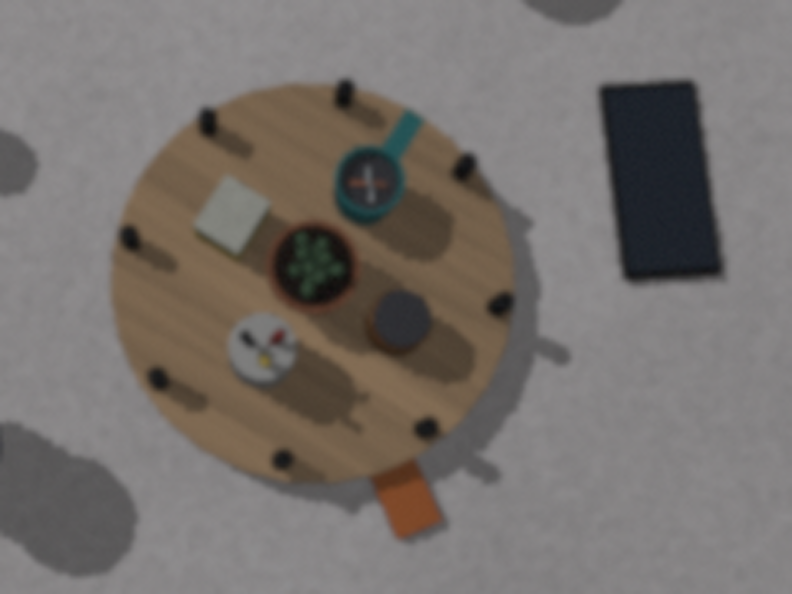

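The crop confirms the carousel layout: succulent in the middle at (335,230), stripe upper right, pointer bottom right. Now I'll fit the axis and disc angle from the eight posts.

```bash
cat >> h.py <<'E'
def measure(d=None,c0=(0.561,-0.0065),zp=.055,verbose=False,skip=None):
    """posts -> axis and phase; stripe/pointer -> angle"""
    if d is None: d=get_image("top")
    g=d["frame"].max(2); m=(g<62).astype(np.uint8)
    pts=[]
    for a,c,l in blobs(m,8):
        p=plane(d,c,zp)[0,:2]
        if a<120 and abs(np.hypot(*(p-c0))-.127)<.02: pts.append(p)
    pts=np.array(pts)
    th=np.arctan2(*(pts-c0).T[::-1]); ph=np.angle(np.exp(8j*th).mean())/8
    k=np.round((th-ph)/(np.pi/4)); 
    A=[];b=[]
    for p,kk in zip(pts,k):
        c,s=np.cos(kk*np.pi/4),np.sin(kk*np.pi/4)
        A+=[[1,0,c,-s],[0,1,s,c]];b+=[p[0],p[1]]
    A=np.array(A);b=np.array(b);s=np.linalg.lstsq(A,b,rcond=None)[0]
    r=A@s-b
    o={"axis":s[:2],"r":np.hypot(s[2],s[3]),"phase":np.degrees(np.arctan2(s[3],s[2])),"n":len(pts),"rms":r.std(),"pts":pts}
    c=s[:2]
    for n,mm,z in(("teal",TEAL,.034),("or",OR,.012)):
        vu=np.argwhere(mask(d,*mm)>0)[:,::-1]
        if not len(vu): continue
        P=plane(d,vu,z)[:,:2]; R=np.hypot(*(P-c).T)
        P=P[(R>(.108 if n=="teal" else .145))&(R<.2)]
        if len(P)>5: q=P.mean(0); o[n]=(np.degrees(np.arctan2(*(q-c)[::-1])),np.hypot(*(q-c)),len(P))
    return o
E
python3 - <<'E'
from h import *
o=measure();print(o)
E
```

```text
{'axis': array([0.57340041, 0.00060537]), 'r': np.float64(0.12640611141085406), 'phase': np.float64(-6.355768775255198), 'n': 8, 'rms': np.float64(0.0002966179859957186), 'pts': array([[ 0.69869853, -0.01339163],
       [ 0.67181174,  0.07947169],
       [ 0.65255637, -0.09784712],
       [ 0.58744159,  0.12623112],
       [ 0.55962039, -0.1255014 ],
       [ 0.49471097,  0.0998497 ],
       [ 0.47416868, -0.07840587],
       [ 0.44819498,  0.0144365 ]]), 'teal': (np.float64(-28.42519779063327), np.float64(0.12166888925933864), 56), 'or': (np.float64(-153.49742316297304), np.float64(0.167042800584261), 158)}
```

The fit has 0.3 mm residuals. The axis is at (0.573, 0.001), the stripe at about -28.7° and the pointer at about -153.5°, so the disc must turn about 125° clockwise. I'll push the post at 128.6° with the closed fingers along an arc, and stop short of the target first.

```bash
cat >> h.py <<'E'
C=np.array([.5734,.0006]);Z=.056;Rr=.127
def pose(th,z=Z,r=Rr,flip=-90):
    t=np.radians(th);a=np.radians(th+flip)
    y=np.array([np.cos(a),np.sin(a),0]);zz=np.array([0,0,-1.]);x=np.cross(y,zz)
    from scipy.spatial.transform import Rotation as Ro
    q=Ro.from_matrix(np.c_[x,y,zz]).as_quat()
    return [C[0]+r*np.cos(t),C[1]+r*np.sin(t),z],[q[3],q[0],q[1],q[2]]
def sweep(a,b,v,step=10.):
    n=max(1,int(np.ceil(abs(b-a)/step)));fm=0
    for th in np.linspace(a,b,n+1)[1:]:
        p,q=pose(th);move_l(p,v,orientation=q);fm=max(fm,np.linalg.norm(state()["ft_force"]))
    return fm
E
python3 - <<'E'
from h import *
for th in(151,100,50,14):
    for z in(.2,Z):
        j=inverse_kinematics(*pose(th,z)); print(th,z,None if j is None else np.round(j,2))
close()
move_to(*pose(151,.2)); p,q=pose(151); move_l(p,.12)
s=state();print(s["time"],s["ee_pos"],s["finger_gap"],s["ft_force"])
d=get_image("side");cv2.imwrite("pics/s1.png",d["frame"])
d=get_image("top");cv2.imwrite("pics/t1.png",d["frame"])
E
```

```text
151 0.2 [ 0.06 -0.27  1.63 -0.    1.79 -1.  ]
151 0.056 [ 0.06 -0.24  1.86 -0.    1.53 -1.  ]
100 0.2 [ 0.16 -0.01  1.38 -0.    1.76 -0.01]
100 0.056 [ 0.16  0.04  1.6  -0.    1.51 -0.01]
50 0.2 [ 0.1   0.26  1.1  -0.    1.78  0.8 ]
50 0.056 [ 0.1   0.29  1.32 -0.    1.53  0.8 ]
14 0.2 [-0.    0.36  0.98 -0.    1.8   1.32]
14 0.056 [-0.    0.38  1.2  -0.    1.56  1.32]
5.0083 [0.46287321 0.06218776 0.0569225 ] 0.00035651733537490665 [ 0.07610838 -0.53035273 -0.17757799]
```

View pics/s1.png

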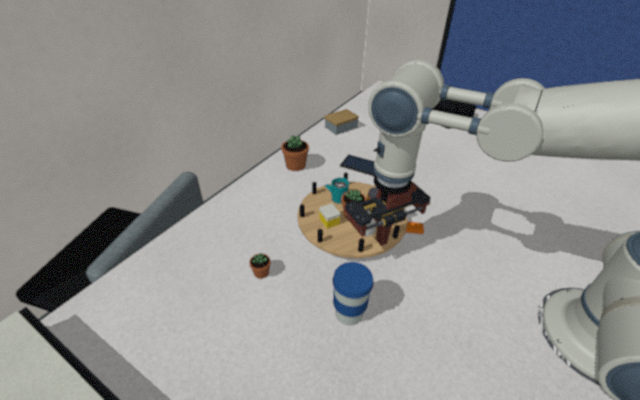

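View pics/t1.png

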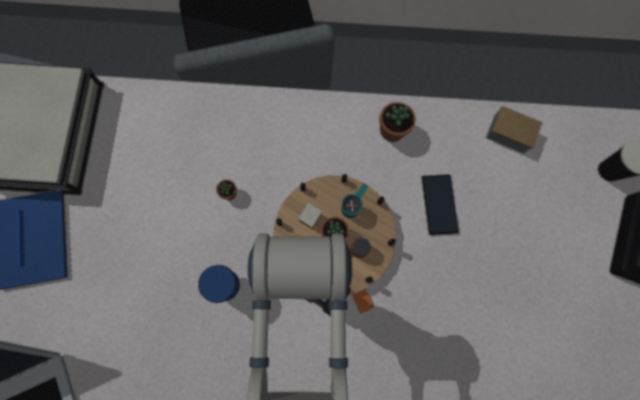

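The fingers stand between the posts at (361,245) and (396,232) in the side view, clear of the cups. Now I'll sweep clockwise, stopping about 6° short.

```bash
python3 - <<'E'
from h import *
print("fmax",sweep(151,20,.06))
s=state();print(s["time"],s["ee_pos"],s["ft_force"])
d=get_image("side");cv2.imwrite("pics/s2.png",d["frame"])
d=get_image("top");cv2.imwrite("pics/t2.png",d["frame"])
m=mask(d,*TEAL)
for a,c,l in blobs(m):
    print(a,c,plane(d,c,.034))
E
```

```text
fmax 1.4059255972082343
11.9917 [0.6925687  0.04439662 0.05598522] [-0.23858127  0.66317313  1.16320411]
14 [360.4 258.7] [[ 0.52052999 -0.0603361   0.034     ]]
93 [361.8 278.2] [[ 0.47772329 -0.06513477  0.034     ]]
```

View pics/s2.png

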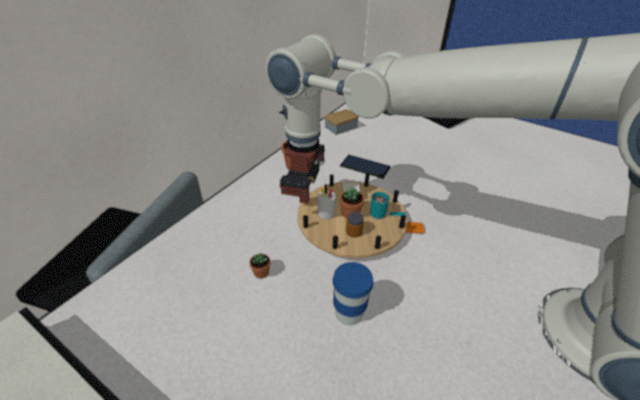

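View pics/t2.png

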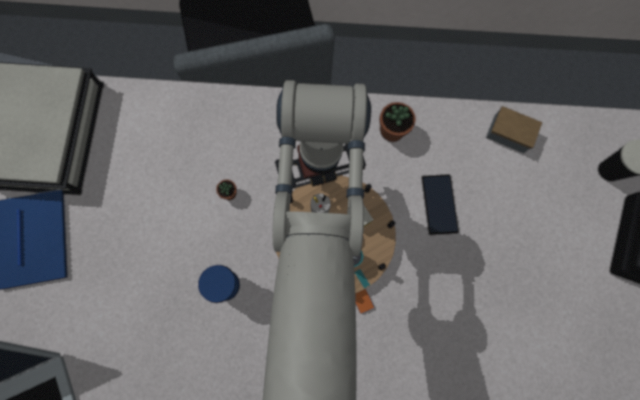

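The turn worked with forces of about 1 N. The stripe is now at top-view (361,280), just short of the pointer. I'll back off, lift, swing clear and measure.

```bash
cat >> h.py <<'E'
def clear_and_measure(th,name,away=10):
    sweep(th,th+away,.06); p,q=pose(th+away,.2); move_l(p,.2)
    j=np.array(state()["joint_pos"]);j[0]=1.0;movej(j)
    d=get_image("top");e=get_image("side");cv2.imwrite(f"pics/{name}_t.png",d["frame"]);cv2.imwrite(f"pics/{name}_s.png",e["frame"])
    cv2.imwrite(f"pics/{name}_c.png",cv2.resize(d["frame"][150:330,240:480],None,fx=3.3,fy=3.3,interpolation=cv2.INTER_CUBIC))
    print(state()["time"]); return d,e
E
python3 - <<'E'
from h import *
d,e=clear_and_measure(20,"m1")
print(measure(d))
c0=measure(d)["axis"]
for n,dd in(("top",d),("side",e)):
  for nm,mm,z in(("teal",TEAL,.034),("or",OR,.012)):
    vu=np.argwhere(mask(dd,*mm)>0)[:,::-1];P=plane(dd,vu,z)[:,:2]-c0;R=np.hypot(*P.T)
    k=(R>(.108 if nm=="teal" else .145))&(R<.2)
    if k.sum(): q=P[k].mean(0);print(n,nm,np.degrees(np.arctan2(q[1],q[0])),np.hypot(*q),k.sum(),vu[k].mean(0))
E
```

```text
15.8333
{'axis': array([0.57353557, 0.00075239]), 'r': np.float64(0.1264636904856508), 'phase': np.float64(11.858732353785843), 'n': 8, 'rms': np.float64(0.0003684270129088289), 'pts': array([[ 0.6966868 ,  0.02651021],
       [ 0.67951859, -0.06806944],
       [ 0.64281609,  0.10690519],
       [ 0.59983723, -0.12372898],
       [ 0.54783986,  0.12481372],
       [ 0.50410701, -0.1044481 ],
       [ 0.46766132,  0.06962951],
       [ 0.4498177 , -0.02559302]]), 'teal': (np.float64(-145.44421860843514), np.float64(0.12128888317767432), 68), 'or': (np.float64(-152.9014380254539), np.float64(0.17048888733376252), 110)}
top teal -145.44421860843514 0.12128888317767432 68 [363.04411765 280.16176471]
top or -152.9014380254539 0.1704888873337624 110 [364.93636364 304.53636364]
side teal 49.35390363835554 0.11867430537290119 11 [306.36363636 221.27272727]
```

View pics/m1_c.png

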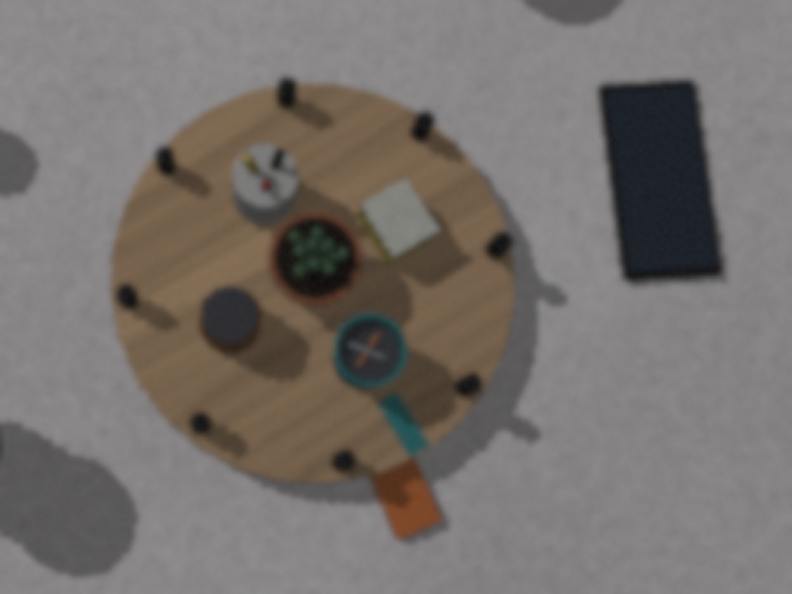

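The stripe is at -145.6° by the posts and -145.4° by its colour. The cups and succulent are undisturbed. A shadow falls on part of the pointer, so I'll measure its bearing with a looser mask, per radius band, in both views.

```bash
python3 - <<'E'
from h import *
c0=np.array([.5735,.0007])
for src in("top0","m1_t","m1_s"):
  img=cv2.imread(f"pics/{src}.png");d=get_image("side" if src[-1]=="s" else "top");d["frame"]=img
  m=mask(d,(0,110,25),(16,255,255))
  vu=np.argwhere(m>0)[:,::-1];P=plane(d,vu,.012)[:,:2]-c0;R=np.hypot(*P.T);T=np.degrees(np.arctan2(P[:,1],P[:,0]))
  k=(R>.135)&(R<.21)&(abs(T+153)<15)
  print(src,k.sum(),vu[k].mean(0))
  # band middles in bar frame
  u=np.array([np.cos(np.radians(-153.5)),np.sin(np.radians(-153.5))]);v=np.array([-u[1],u[0]])
  s=P@u;t=P@v
  for a in np.arange(.14,.19,.008):
    b=k&(s>=a)&(s<a+.008)
    if b.sum()>3: print(round(a,3),b.sum(),"t",t[b].min().round(4),t[b].max().round(4),"mid",((t[b].min()+t[b].max())/2).round(4),"mean",t[b].mean().round(4))
E
```

```text
top0 292 [362.59246575 300.56849315]
0.14 50 t -0.0144 0.0153 mid 0.0004 mean 0.0003
0.148 53 t -0.0159 0.0155 mid -0.0002 mean -0.0005
0.156 51 t -0.0145 0.016 mid 0.0008 mean 0.0008
0.164 54 t -0.015 0.0165 mid 0.0007 mean 0.0007
0.172 53 t -0.0145 0.0159 mid 0.0007 mean 0.0007
0.18 18 t -0.013 0.0141 mid 0.0005 mean 0.0005
m1_t 288 [362.64583333 300.68055556]
0.14 50 t -0.0144 0.0153 mid 0.0004 mean 0.0003
0.148 52 t -0.0156 0.0155 mid -0.0001 mean -0.0002
0.156 51 t -0.0145 0.016 mid 0.0008 mean 0.0008
0.164 54 t -0.015 0.0165 mid 0.0007 mean 0.0007
0.172 53 t -0.0145 0.0159 mid 0.0007 mean 0.0007
0.18 18 t -0.013 0.0141 mid 0.0005 mean 0.0005
m1_s 0 [nan nan]<stdin>:8: RuntimeWarning: Mean of empty slice.
  ret = um.true_divide(
```

The pointer bears -153.3° and the foot hasn't moved. The remaining turn is -7.7°, so the finger ends at 12.3°.

```bash
python3 - <<'E'
from h import *
move_to(*pose(30,.2)); p,q=pose(30); move_l(p,.12)
print(sweep(30,21,.06,5), sweep(21,12.34,.02,9)); hold(.3)
d,e=clear_and_measure(12.34,"m2",13)
o=measure(d);o.pop("pts");print(o,"stripe",o["phase"]-157.5)
E
```

```text
1.1031465454985026 0.7487372860412065
25.675
{'axis': array([0.57344483, 0.00076979]), 'r': np.float64(0.12634966456877142), 'phase': np.float64(4.408761460791688), 'n': 8, 'rms': np.float64(0.00046387425749227476), 'teal': (np.float64(-152.9332195750066), np.float64(0.12112412673603344), 66), 'or': (np.float64(-153.28143863079003), np.float64(0.16775063011837996), 152)} stripe -153.09123853920832
```

View pics/m2_c.png

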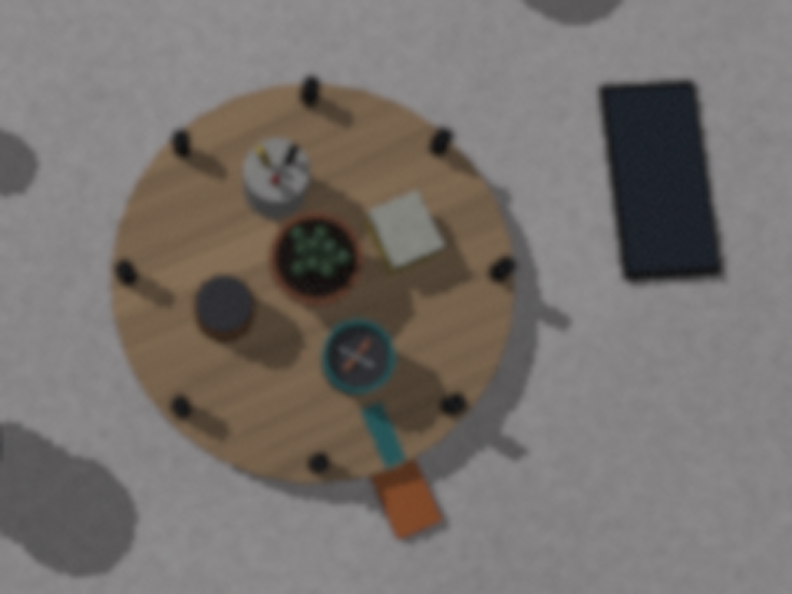

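View pics/m2_s.png

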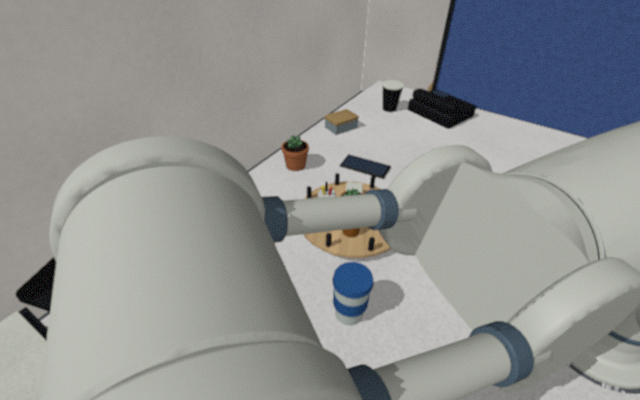

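The stripe is within about 0.3° of the pointer, the succulent stands in the middle, the phone and travel cup are where they were, and the arm is clear.

```bash
python3 - <<'E'
from h import *
hold(.3); s=state(); print(s["time"],s["ft_force"],s["ee_pos"]); job_done()
E
```

```text
25.975 [ 0.25329238 -0.43623844  0.72277875] [0.34396494 0.59817023 0.19832833]
the job is handed in; nothing more can be done
```

I turned the carousel about 124° clockwise by pushing one black post with the closed fingers, in two strokes. Then I backed the hand off, lifted it clear and handed the job in at 26.0 s.

- **Alignment:** in the last top view the stripe bears -153.1° by the post fit and -152.9° by its colour. The pointer bears -153.3°, so the two agree to about 0.2–0.4°, which is about the accuracy of the measurement.
- **Forces:** wrist readings taken between steps of the push stayed at or below 1.4 N, and the foot stayed in place to within the measuring accuracy.
- **Other things:** the succulent stands in the middle, and the phone and travel cup look unmoved.
- **Not checked:** the arm hid the pointer in the final side view, so the alignment rests on the top camera alone.

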